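# Stand the gelato spatula in the jug, leaning away from its handle

## Robot

A 6-joint arm with a two-finger parallel gripper is mounted at the origin on the work surface. World frame = base frame: x ahead of the robot, y to its left, z up, the work surface at z = 0. Lengths are in mm, angles in degrees, forces in N, time in s.
With the tool pointing down it reaches from about 350 to 850 mm from the base axis. Payload 8.1 kg.
Tool frame: the origin (TCP) lies between the finger pads; the fingertips stand 11 mm ahead of it and the grasp point (between the pads) lies 8 mm behind it; z points along the fingers, y is the line along which they close (so a half turn about z gives the same grasp; the last joint's range is limited). The gripper opens to 85 mm and grips with 20 to 120 N. Pads are 22 mm wide; open, the fingers measure 114 mm over their backs; the gripper's body (76 mm by 85 mm) begins 54 mm behind the grasp point. The pads swing forward as they close: fully open they stand 13 mm farther back than shut.
Start: joints at [64.435, 7.471, 85.268, -0, 87.261, -4.893], TCP at [211.793, 561.382, 242.292] pointing down, gripper open.
Joint ranges: [-169.43, 169.43], [-51.17, 129.36], [1.28, 143.12], [-76.62, 256.62], [0, 156.53], [-152.29, 152.29]. Speed limits (degrees/s): [136.94, 136.94, 159.86, 180, 180, 180].

## Interface

Orientations are given as [roll, pitch, yaw] about the fixed x, y, z axes, in that order (R = Rz(yaw) Ry(pitch) Rx(roll)).
In Python, from bench import r, snapshot, get_calibration gives the robot as it stands.
- The arm moves only by the tool step_arm, never from a script. Its argument "rows" is a list of rows, each a list of 2 entries, a list of its own where there are three numbers: the shift along the tool's x, y, z in mm, then the turn about the tool's z in degrees. In form: [[[tx, ty, tz], yaw], ...]. A call has 1 to 12 rows; each row is the pose to reach, as a shift and turn from the pose commanded when the call began, along the tool's axes at that moment; what a row does not reach only later rows make up. A row lasts 1/10 s, in which the tool goes at most 50 mm and 8.59 degrees, less where a joint would pass 70% of its speed; a pose out of reach is approached as far as the arm can. A call with a gripper value outside its range is refused whole. "fingers" is the opening, from 0 (shut) to 1 (fully open), set as the call begins (left out, the last holds). The fingers move at their own pace and stop on an object; "squeeze" is the grip in N (left out, the last holds). Time passes only in rows, so rows that repeat a pose let the fingers close. It gives the time, the measured TCP pose, the force, the opening and the grip force at its end, in the units of the state.
- r.sense(): the state, without advancing time (a new reading comes with each control period).
- snapshot(name): name is "side" or "top"; returns the picture (420x560x3 uint8, blue, green, red); there is no depth.
- get_calibration(name): a dict with "fovy" (degrees; the focal length in pixels is half the picture's height over the tangent of half this angle, whatever the lens; pixels are square), "cx", "cy" (the principal point, pixels), "eye" and "orientation" of the camera in the world. Camera axes: x right, y up, looking along -z (the intrinsics and any distortion apply to the point x, -y, -z); pixel columns grow to the right and rows downward; lengths in mm; the calibration is good to about 2 mm. A picture is of the moment at which its call begins. get_calibration takes no time and is no camera call.
- r.hand_in(): hands the job in; it is judged then, once.
The state is a dict: "time": time; "joint_pos": joint angles; "qd": joint speeds; "joint_efforts": joint torques, N m; "tool_pos": TCP position; "tcp_rot": TCP orientation; "ft_force": force on the tool from outside, world axes, zero at the start; "wrist_torque": the same for the moment, N m; "finger_gap": finger opening in mm; "grip_force": force on a finger pad.
Only numpy, scipy, OpenCV 4.12 (cv2) and the standard library are available. Lean on these libraries where they do the work, as an engineer would, in place of code of your own. Each camera call takes 0.05 s, during which the arm holds its last target. There are 200 camera calls.

## Task

Take the long spatula with the plain straight round handle out of the white drying block and put it, blade down, into the deep steel jug that has a side handle. Lower it to the bottom of the jug rather than dropping it in, and let go so that it leans against the rim on the side opposite the jug's handle. The jug stays standing where it is.

Things in the scene. Friction and masses are not known exactly. Their poses are not given: they have to be found in the camera images.
- spatula_center (a point): Middle of the spatula: 210 mm long, 60 g, balanced at its middle; flat grey plastic blade 36 mm wide, 6 thick, 70 long at the foot; 12 mm neck; straight round white handle, 16 mm diameter, 85 to 210 mm above the blade's end. It stands blade down. z: from blade to handle end; x: normal of the blade, across the row of slots (no neighbours that way); y: along the blade's width and the row.
- spatula_tip (a point): Middle of the blade's end (foot), 105 mm from spatula_center towards -z, same axes. It starts in a slot of a fixed white drying block, 250 x 70 mm, 50 mm high: three slots 80 mm apart, 42 mm deep, 1 mm play each side (so it may lean 3 degrees). The other two hold a 112 mm scraper with a crosswise grip and a 188 mm fork with a ring at its top; which slot is whose varies.
- spatula_top (a point): The end of the spatula's handle, 105 mm from spatula_center towards +z, same axes. A grip some 30 to 45 mm below this end keeps the fingers above the jug's rim when the blade is on the jug's floor.
- jug: Deep round steel jug with one loop handle, loose on the table, 0.7 kg: outer diameter 110 mm, 125 high, wall 3, inner floor 5 mm above the table. Origin: centre of its underside. z up; the handle sticks out to +y, to 102 mm from the axis and at most 114 mm high; the side opposite it is -y. A similar steel beaker without handle stands elsewhere; it is not used.

How it is judged:
By the outcome, as a careful person would: the job done as asked, in the order asked, and still so for the second after the job is handed in, with the robot touching nothing.
It also fails if it takes over 45 s, if anything falls off the work surface, if the arm or the gripper's body presses on something with over 40 N, if the wrist force passes 120 N, or if a joint passes its speed limit or range.

## Working session

There is one attempt and no reset: what is moved stays moved. The work goes in short steps, Python scripts to look and compute and a tool call to move; the robot and the scene stay as the last step left them, time stands still between calls to the robot, and variables do not carry over. Pictures are saved under pics/ and viewed, at most 10 in all, crops included, and the job is handed in when it is done.

Besides the shell and the picture viewer there is one more tool, called after "Emit:" as name(argument=value, ...) on one line, values as JSON. step_arm: Moves the arm, as the interface text tells. Its arguments: {"type":"object","properties":{"rows":{"type":"array"},"fingers":{"type":"number"},"squeeze":{"type":"number"}},"required":["rows"]}

```bash
mkdir -p pics; python3 - <<'E'
from bench import r,snapshot,get_calibration
import cv2
for n in("side","top"):
    print(n,get_calibration(n)); cv2.imwrite(f"pics/{n}0.png",snapshot(n))
s=r.sense();print({k:s[k] for k in("time","tool_pos","tcp_rot","ft_force","finger_gap")})
E
```

```text
side {'fovy': 47.44347077455622, 'cx': 278.829714801561, 'cy': 210.35230024145045, 'eye': array([ 126.77539604, -665.16234593,  607.9315164 ]), 'orientation': array([ 59.41333396,   0.2489206 , -33.67251277])}
top {'fovy': 45.222390705108445, 'cx': 276.98315937594305, 'cy': 202.32397701143168, 'eye': array([ 407.83314316,  -11.94176915, 1127.52974019]), 'orientation': array([  8.2232229 ,  -1.73925913, -88.65612495])}
{'time': 0.1, 'tool_pos': array([211.5905335 , 560.92922484, 241.32871964]), 'tcp_rot': array([-1.79902237e+02, -6.93003355e-03,  1.59327306e+02]), 'ft_force': array([1.03208246, 0.53745545, 0.28009867]), 'finger_gap': 85.19045248730457}
```

View pics/side0.png

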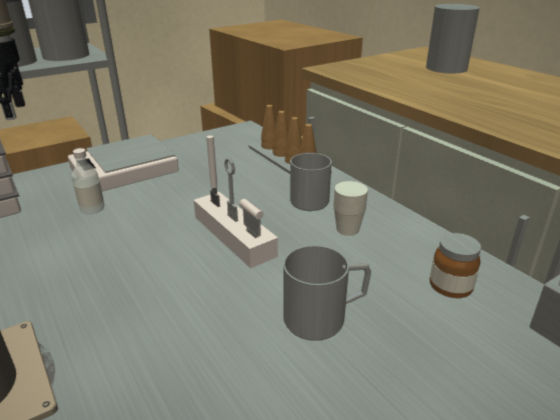

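View pics/top0.png

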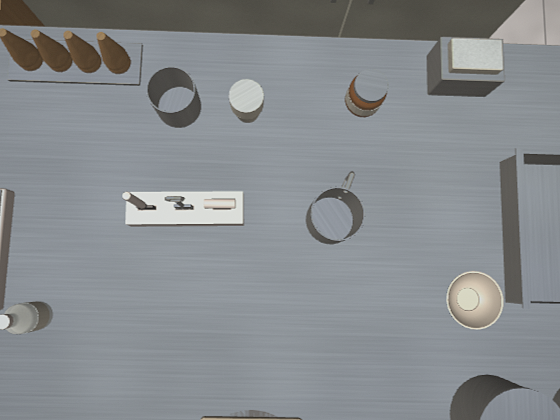

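The side view shows the spatula's handle from its top at (211,138) down to about (213,188), in the far slot of the block. The jug is at (315,290) with its handle to the right. In the top view the handle's end is at (128,196), the jug's rim is around (335,215) and the jug's handle is at (349,178). I'll zoom in for exact pixels.

```bash
cat > h.py <<'E'
import numpy as np
from scipy.spatial.transform import Rotation as R
from bench import get_calibration
class Cam:
    def __init__(s,n):
        c=get_calibration(n); s.f=210/np.tan(np.radians(c["fovy"]/2)); s.c=(c["cx"],c["cy"]); s.e=np.array(c["eye"])
        s.R=R.from_euler("xyz",c["orientation"],degrees=True).as_matrix(); assert not set(c)-{"fovy","cx","cy","eye","orientation"},c.keys()
    def ray(s,u,v):
        d=s.R@np.array([(u-s.c[0])/s.f,-(v-s.c[1])/s.f,-1]); return d/np.linalg.norm(d)
    def plane(s,u,v,z):
        d=s.ray(u,v); return s.e+d*(z-s.e[2])/d[2]
    def proj(s,p):
        q=s.R.T@(np.asarray(p,float)-s.e); return np.array([s.c[0]-s.f*q[0]/q[2],s.c[1]+s.f*q[1]/q[2]])
def tri(ca,a,cb,b):
    d,e=ca.ray(*a),cb.ray(*b); t=np.linalg.lstsq(np.c_[d,-e],cb.e-ca.e,rcond=None)[0]
    p,q=ca.e+d*t[0],cb.e+e*t[1]; return (p+q)/2,np.linalg.norm(p-q)
E
python3 - <<'E'
import cv2,numpy as np
from h import *
S,T=Cam("side"),Cam("top")
s=cv2.imread("pics/side0.png");t=cv2.imread("pics/top0.png")
z=lambda i,x,y,w,h,k:cv2.resize(i[y:y+h,x:x+w],None,fx=k,fy=k,interpolation=cv2.INTER_CUBIC)
a=z(s,190,125,100,140,4); b=z(t,110,160,100,75,4); c=z(t,290,160,100,100,4)[:,:400]
o=np.zeros((600,800,3),np.uint8); o[:560,:400]=a; o[:300,400:]=b; o[300:,400:]=z(t,290,165,100,75,4)[:300]
cv2.imwrite("pics/z.png",o)
print(tri(S,(211,138),T,(127,195)))
for uv in((125,225.5),(243,225),(125.5,192),(243,191.5)): print(T.plane(*uv,50)[:2])
print("jug",T.plane(335,215,125),T.plane(349,173,110))
E
```

```text
(array([546.84581728, 237.16968248, 211.52018643]), np.float64(0.1839771408815975))
[505.5678068  281.04522708]
[513.26183673  30.64498909]
[577.68012634 284.75859033]
[585.94624273  33.05024202]
jug [ 530.97057849 -156.18407947  125.        ] [ 620.98590488 -186.77057229  110.        ]
```

View pics/z.png

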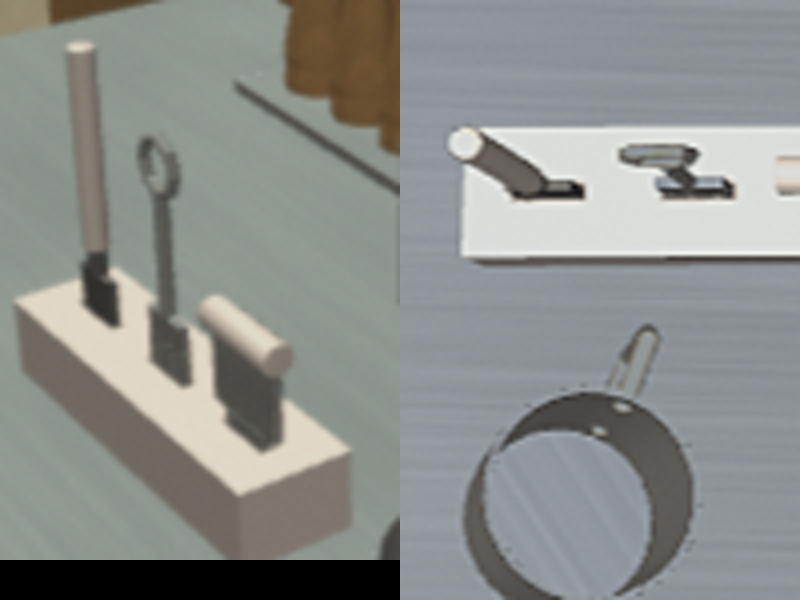

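The zoom shows the handle's end at side (210,137) and top (126.5,196), clearly the round-handled spatula in the slot at y≈237. The jug's rim has its right edge near u=363 and its top edge near v=188, and the tip of its loop is at (352.5,172.5). Next I'll fit the rim and work out the first moves.

```bash
cat >> h.py <<'E'
def shift(s,p,ydir):
    "tool-frame shift to TCP world p, and turn about tool z (deg) bringing tool y onto +-ydir (world angle)"
    M=R.from_euler("xyz",s["tcp_rot"],degrees=True).as_matrix()
    a=np.degrees(np.arctan2(M[1,1],M[0,1])); w=(ydir-a+90)%180-90
    return (M.T@(np.asarray(p,float)-s["tool_pos"])).round(1), round(-w,1)
E
python3 - <<'E'
import cv2,numpy as np
from h import *
from scipy.optimize import least_squares
from bench import r
S,T=Cam("side"),Cam("top")
s=cv2.imread("pics/side0.png");t=cv2.imread("pics/top0.png")
top,e=tri(S,(210.2,137),T,(126.5,196)); print("top",top,e)
# jug dark mask in top
g=cv2.cvtColor(t,cv2.COLOR_BGR2GRAY); m=((g<118)).astype(np.uint8); m[:, :295]=0;m[:,375:]=0;m[:183]=0;m[255:]=0
m=cv2.morphologyEx(m,cv2.MORPH_OPEN,np.ones((3,3)))
c=max(cv2.findContours(m,0,1)[0],key=cv2.contourArea); h=cv2.convexHull(c)[:,0]; print(cv2.boundingRect(c))
P=np.array([T.plane(*q,125)[:2] for q in h.astype(float)])
# far-from-camera half = rim silhouette
n=P-np.array([535,-160]); k=n@(P.mean(0)-T.e[:2])>0
f=least_squares(lambda x:np.hypot(*(P[k]-x).T)-55,[535,-160],loss="soft_l1"); c2=f.x
print("jug",c2,"rms",np.sqrt(np.mean(f.fun**2)),k.sum())
for z in(110,114): d=T.plane(352.5,172.5,z)[:2]-c2; print("handle",np.hypot(*d),np.degrees(np.arctan2(*d[::-1])))
for C in(S,T): print("centre px",C.proj([*c2,125]),"base",C.proj([*c2,0]))
for a in range(0,360,90): p=c2+55*np.array([np.cos(np.radians(a)),np.sin(np.radians(a))]); print(a,S.proj([*p,125]).round(),T.proj([*p,125]).round())
q=r.sense(); print(shift(q,[top[0],top[1],300],1.8))
E
```

```text
top [544.79804267 237.07946018 214.3263623 ] 0.7106537785695529
(318, 188, 45, 48)
jug [ 533.04074614 -156.90266235] rms 1.5929459171464755 15
handle 96.63322793474492 -22.597721513090587
handle 95.58056308588277 -22.39572381347913
centre px [313.55663587 261.29895824] base [311.30901062 316.85916819]
centre px [335.36320394 213.98708166] base [327.33345543 220.64185512]
0 [339. 251.] [336. 187.]
90 [295. 246.] [308. 213.]
180 [287. 273.] [335. 241.]
270 [334. 278.] [363. 215.]
(array([-426.1, -185.5,  -58.4]), np.float64(67.5))
```

Emit:
step_arm(rows=[[[0,0,-50],0],[[-40,-15,-60],8],[[-85,-35,-60],16],[[-130,-55,-60],24],[[-175,-75,-60],32],[[-220,-95,-60],40],[[-265,-115,-60],48],[[-310,-135,-60],56],[[-355,-155,-60],64],[[-400,-175,-60],67.5],[[-426,-185.5,-60],67.5],[[-426,-185.5,-60],67.5]], fingers=0.7)

```text
time: 1.3
tool_pos: [546.9, 234.0, 301.2]
tcp_rot: [-179.9, 0.1, 91.6]
ft_force: [-0.8, 0.5, 0.5]
finger_gap: 59.7
grip_force: 0.0
```

```bash
cat > look.py <<'E'
import cv2,sys,numpy as np
from h import *
from bench import r,snapshot
s,t=snapshot("side"),snapshot("top")
a=[int(x) for x in sys.argv[2:]]  # side x y, top x y
z=lambda i,x,y:cv2.resize(i[y:y+150,x:x+100],None,fx=4,fy=4,interpolation=cv2.INTER_CUBIC)
cv2.imwrite(f"pics/{sys.argv[1]}.png",np.hstack([z(s,*a[:2]),z(t,*a[2:])]))
q=r.sense();print({k:np.round(q[k],1) for k in("time","tool_pos","tcp_rot","ft_force","finger_gap","grip_force")})
p=q["tool_pos"]; print("tcp px",[C.proj(p).round(1) for C in(Cam("side"),Cam("top"))])
E
python3 look.py a 160 75 90 120
python3 -c "
from h import *
from bench import r
print(shift(r.sense(),[544.8,237.1,177],1.8))"
```

```text
{'time': np.float64(1.4), 'tool_pos': array([544.9, 236.9, 301.5]), 'tcp_rot': array([-179.9,    0. ,   91.7]), 'ft_force': array([-0.4,  0.6, -0.1]), 'finger_gap': np.float64(59.8), 'grip_force': np.float64(0.0)}
tcp px [array([206.9,  98. ]), array([112.7, 187.5])]
(array([2.000e-01, 1.000e-01, 1.245e+02]), np.float64(-0.1))
```

View pics/a.png

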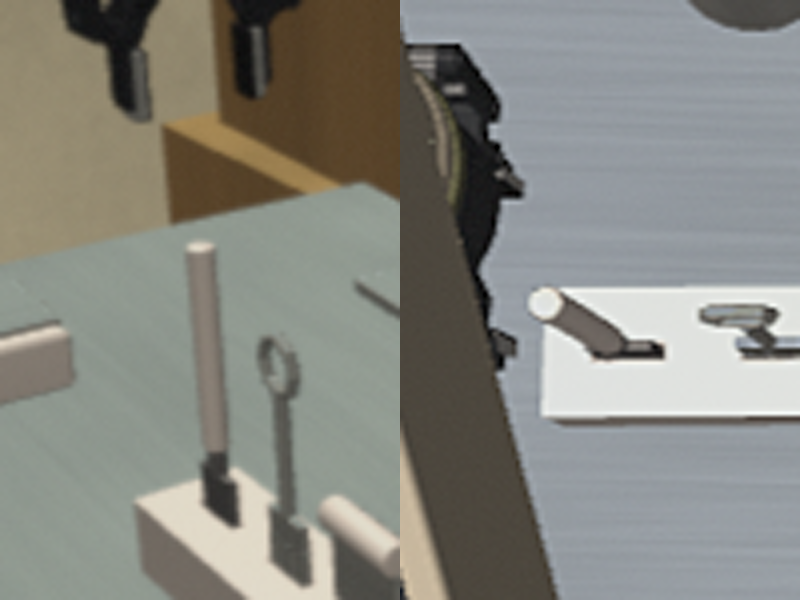

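The open fingers straddle the handle (side midpoint ≈(208,101), matching the TCP at (207,98)). I'll lower around it and close.

Emit:
step_arm(rows=[[[0,0,30],0],[[0,0,60],0],[[0,0,90],0],[[0,0,110],0],[[0,0,127],0],[[0,0,127],0],[[0,0,127],0]])

```text
time: 2.1
tool_pos: [544.1, 238.4, 175.5]
tcp_rot: [-180.0, -0.0, 91.9]
ft_force: [-0.2, 0.6, 0.2]
finger_gap: 59.8
grip_force: 0.0
```

Emit:
step_arm(rows=[[[0,0,0],0],[[0,0,0],0],[[0,0,0],0],[[0,0,0],0],[[0,0,0],0],[[0,0,0],0],[[0,0,0],0],[[0,0,0],0]], fingers=0, squeeze=35)

```text
time: 2.9
tool_pos: [545.4, 237.6, 176.5]
tcp_rot: [179.9, -0.0, 91.8]
ft_force: [-1.9, 0.1, 6.2]
finger_gap: 15.2
grip_force: 34.2
```

Emit:
step_arm(rows=[[[0,0,-3],0],[[0,0,-8],0],[[0,0,-15],0],[[0,0,-25],0],[[0,0,-35],0],[[0,0,-45],0],[[0,0,-60],0],[[0,0,-80],0],[[0,0,-110],0],[[0,0,-140],0],[[0,0,-170],0],[[0,0,-170],0]])

```text
time: 4.1
tool_pos: [546.5, 238.0, 352.5]
tcp_rot: [179.5, -0.2, 91.8]
ft_force: [0.2, -1.2, 0.6]
finger_gap: 15.3
grip_force: 34.3
```

```bash
python3 look.py b 160 20 80 120
```

```text
{'time': np.float64(4.2), 'tool_pos': array([545.4, 237.6, 347.2]), 'tcp_rot': array([179.8,  -0. ,  91.8]), 'ft_force': array([ 0. , -0.6, -1.4]), 'finger_gap': np.float64(15.3), 'grip_force': np.float64(34.3)}
tcp px [array([205.1,  76. ]), array([103.7, 182.2])]
```

View pics/b.png

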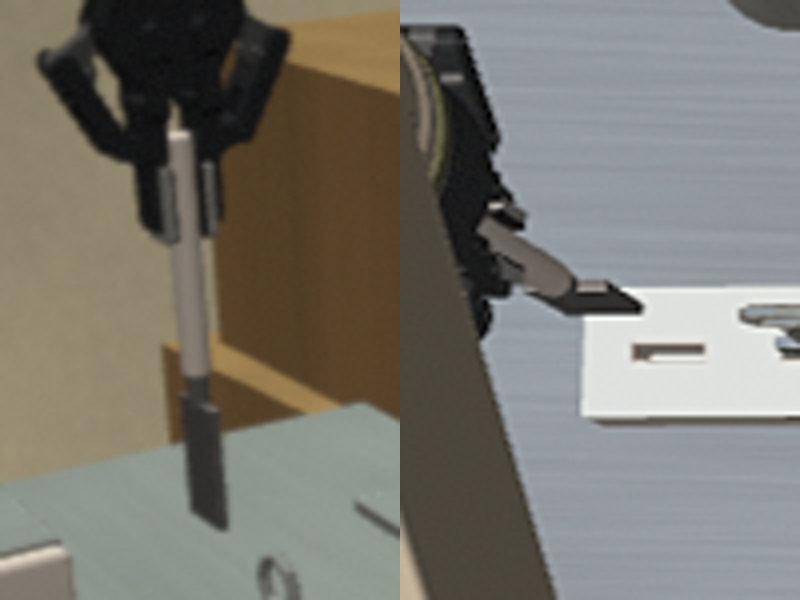

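The spatula is gripped and clear of the block, with its foot at side (212,150) and top (131,197). I'll check its tilt in the grip and plan the carry over the fork.

```bash
python3 - <<'E'
from h import *
from bench import r
S,T=Cam("side"),Cam("top")
print(tri(S,(212,150),T,(131.5,197)))
q=r.sense(); c=np.array([533,-157]); u=np.array([np.cos(np.radians(-22.5)),np.sin(np.radians(-22.5))])
print(shift(q,[*(c-10*u),390],-22.5))
E
```

```text
(array([547.1011871 , 236.41804436, 183.30496706]), np.float64(0.8244338567172058))
(array([-389.9,  -34. ,  -43.2]), np.float64(24.3))
```

Emit:
step_arm(rows=[[[0,0,-25],0],[[0,0,-43],0],[[-25,-2,-43],2],[[-65,-5,-43],4],[[-105,-9,-43],7],[[-145,-12,-43],10],[[-185,-16,-43],13],[[-225,-19,-43],16],[[-265,-23,-43],19],[[-305,-27,-43],22],[[-340,-30,-43],24.3],[[-365,-32,-43],24.3]])

```text
time: 5.4
tool_pos: [523.6, -130.5, 386.7]
tcp_rot: [-179.8, 0.0, 67.4]
ft_force: [-0.4, 0.1, -0.5]
finger_gap: 15.2
grip_force: 34.3
```

Emit:
step_arm(rows=[[[0,0,0],0],[[0,0,0],0],[[0,0,0],0]])

```text
time: 5.7
tool_pos: [524.4, -127.5, 387.6]
tcp_rot: [-179.9, -0.0, 67.6]
ft_force: [0.1, -0.3, -1.5]
finger_gap: 15.5
grip_force: 34.3
```

```bash
python3 look.py c 270 180 290 130; python3 - <<'E'
from h import *
from bench import r
q=r.sense(); c=np.array([533,-157]); u=np.array([np.cos(np.radians(-22.5)),np.sin(np.radians(-22.5))])
print(shift(q,[*(c-10*u),5+168.5],-22.5))
E
```

```text
{'time': np.float64(5.8), 'tool_pos': array([ 524.6, -127.3,  388. ]), 'tcp_rot': array([-180. ,   -0. ,   67.6]), 'ft_force': array([-0.2, -0.1, -1.2]), 'finger_gap': np.float64(15.2), 'grip_force': np.float64(34.3)}
tcp px [array([302.3, 105.4]), array([341.1, 197.9])]
(array([-24.3,   9.2, 214.5]), np.float64(0.1))
```

View pics/c.png

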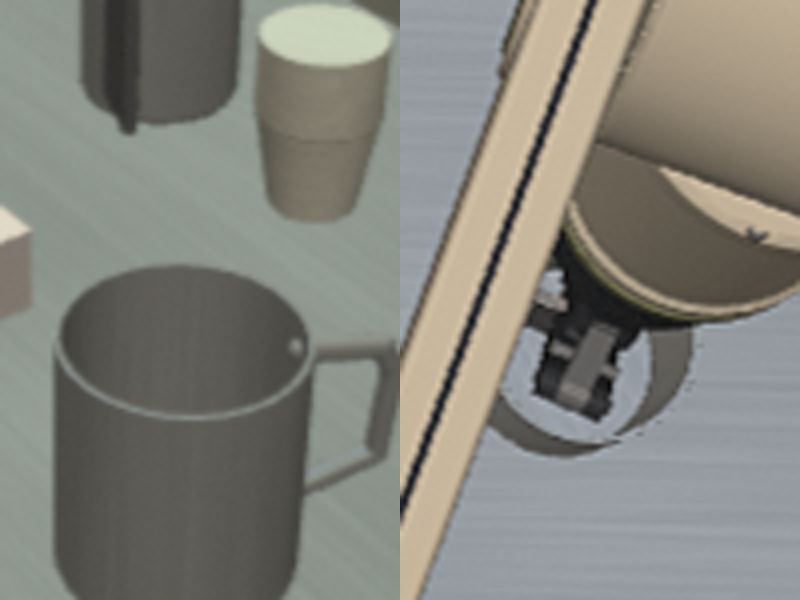

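Side rim ellipse: u 283.8–348.3, v 246–284.5 (centre ≈(316,265)), and the foot is at (301.5,212). I'll cross-check the jug's centre.

```bash
python3 - <<'E'
from h import *
from bench import r
S,T=Cam("side"),Cam("top")
t=np.linspace(0,2*np.pi,72,endpoint=False)
for c in([533,-157],[531,-162],[529,-160]):
  E=np.array([S.proj([c[0]+55*np.cos(a),c[1]+55*np.sin(a),125]) for a in t]); print(c,E.min(0).round(1),E.max(0).round(1))
print(S.plane(316,264.6,125))
q=r.sense(); print("foot",S.proj([*q["tool_pos"][:2],219.5]))
E
```

```text
[533, -157] [280.9 242.8] [346.5 282.2]
[531, -162] [281.5 244.5] [347.6 284.3]
[529, -160] [279.9 244.3] [345.9 284.1]
[ 530.86332146 -166.47300863  125.        ]
foot [300.18358946 206.80351106]
```

The side camera shows the same small offset for the foot and the jug, so the estimate holds to a few mm. Centring, then lowering.

Emit:
step_arm(rows=[[[-10,4,0],0],[[-20,8,0],0],[[-26,9,0],0],[[-26,9,15],0],[[-26,9,40],0],[[-26,9,65],0],[[-26,9,90],0],[[-26,9,115],0],[[-26,9,140],0],[[-26,9,165],0],[[-26,9,185],0],[[-26,9,200],0]])

```text
time: 7.0
tool_pos: [522.2, -156.2, 186.6]
tcp_rot: [-179.9, 0.0, 67.5]
ft_force: [0.5, 0.4, -0.9]
finger_gap: 15.2
grip_force: 34.4
```

Emit:
step_arm(rows=[[[0,0,0],0],[[0,0,2],0],[[0,0,4],0],[[0,0,6],0],[[0,0,8],0],[[0,0,10],0],[[0,0,10],0],[[0,0,10],0]])

```text
time: 7.8
tool_pos: [522.9, -155.8, 178.3]
tcp_rot: [-180.0, 0.0, 67.5]
ft_force: [0.2, 0.7, -0.7]
finger_gap: 15.3
grip_force: 34.3
```

Emit:
step_arm(rows=[[[0,0,1],0],[[0,0,2],0],[[0,0,3],0],[[0,0,3],0],[[0,0,3],0]])

```text
time: 8.3
tool_pos: [522.9, -155.8, 175.2]
tcp_rot: [-180.0, 0.0, 67.5]
ft_force: [-0.5, 0.1, -1.8]
finger_gap: 15.1
grip_force: 34.3
```

Emit:
step_arm(rows=[[[0,0,0.5],0],[[0,0,1],0],[[0,0,1.5],0],[[0,0,1.5],0],[[0,0,1.5],0]])

```text
time: 8.8
tool_pos: [522.9, -155.9, 173.8]
tcp_rot: [-180.0, -0.0, 67.5]
ft_force: [-0.9, -0.4, -1.1]
finger_gap: 15.1
grip_force: 34.3
```

Emit:
step_arm(rows=[[[0,0,0.5],0],[[0,0,1],0],[[0,0,1],0],[[0,0,1],0]])

```text
time: 9.2
tool_pos: [523.3, -156.0, 173.5]
tcp_rot: [179.9, 0.0, 67.5]
ft_force: [-1.1, 0.5, 6.1]
finger_gap: 15.1
grip_force: 34.9
```

Emit:
step_arm(rows=[[[0,0,0.5],0],[[0,0,1],0],[[0,0,1],0],[[0,0,1],0]])

```text
time: 9.6
tool_pos: [523.7, -156.2, 173.4]
tcp_rot: [179.9, 0.0, 67.5]
ft_force: [-1.7, 0.4, 10.7]
finger_gap: 15.1
grip_force: 35.9
```

The foot is on the floor. I'll relieve the load, open slightly, and tip the handle toward the jug's −y side with the finger.

Emit:
step_arm(rows=[[[0,0,-1],0],[[0,0,-1.5],0],[[0,0,-1.5],0]])

```text
time: 9.9
tool_pos: [523.1, -155.9, 173.5]
tcp_rot: [180.0, -0.0, 67.5]
ft_force: [-0.9, 0.5, 4.8]
finger_gap: 15.3
grip_force: 34.8
```

Emit:
step_arm(rows=[[[0,-1,0],0],[[0,-3,0],0],[[0,-6,0],0],[[0,-9,0],0],[[0,-12,0],0],[[0,-15,0],0],[[0,-18,0],0],[[0,-21,0],0],[[0,-24,0],0],[[0,-27,0],0],[[0,-30,0],0],[[0,-30,0],0]], fingers=0.32)

```text
time: 11.1
tool_pos: [494.9, -144.3, 173.3]
tcp_rot: [-180.0, 0.0, 67.5]
ft_force: [-0.1, -0.1, -0.6]
finger_gap: 27.2
grip_force: 0.0
```

```bash
python3 look.py d 260 150 290 130
```

```text
{'time': np.float64(11.2), 'tool_pos': array([ 495.2, -144.4,  173.4]), 'tcp_rot': array([180. ,   0. ,  67.5]), 'ft_force': array([ 0. ,  0.1, -0.1]), 'finger_gap': np.float64(27.4), 'grip_force': np.float64(0.0)}
tcp px [array([291.1, 241.1]), array([332.4, 230.5])]
```

View pics/d.png

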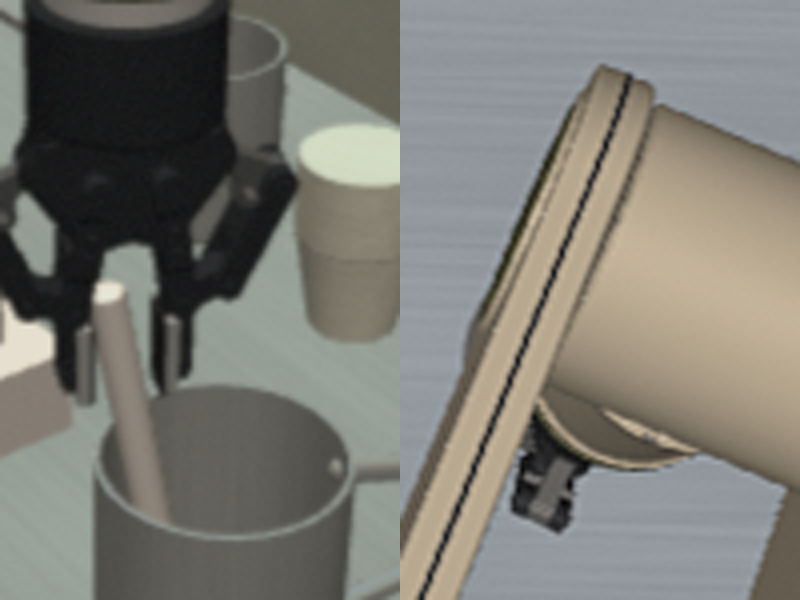

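The spatula now leans toward the −y side, resting lightly on the left finger (handle top at side (287,223)). I'll ease it onto the rim, then open.

Emit:
step_arm(rows=[[[0,-2,0],0],[[0,-4,0],0],[[0,-6,0],0],[[0,-8,0],0],[[0,-10,0],0],[[0,-12,0],0],[[0,-14,0],0],[[0,-16,0],0],[[0,-16,0],0],[[0,-16,0],0]])

```text
time: 12.2
tool_pos: [480.4, -138.3, 173.4]
tcp_rot: [180.0, 0.0, 67.5]
ft_force: [-0.1, -1.0, -0.5]
finger_gap: 27.5
grip_force: 0.0
```

Emit:
step_arm(rows=[[[0,0,0],0],[[0,0,0],0],[[0,0,0],0],[[0,0,0],0],[[0,0,0],0],[[0,0,0],0]], fingers=0.75)

```text
time: 12.8
tool_pos: [480.4, -138.3, 173.3]
tcp_rot: [-180.0, -0.0, 67.5]
ft_force: [-0.6, 0.9, -0.4]
finger_gap: 64.2
grip_force: 0.0
```

```bash
python3 look.py e 260 150 290 130
```

```text
{'time': np.float64(12.9), 'tool_pos': array([ 480.4, -138.3,  173.3]), 'tcp_rot': array([-180. ,    0. ,   67.5]), 'ft_force': array([-0.3, -0.7, -1.1]), 'finger_gap': np.float64(64.0), 'grip_force': np.float64(0.0)}
tcp px [array([281.4, 242.3]), array([329.1, 238.2])]
```

View pics/e.png

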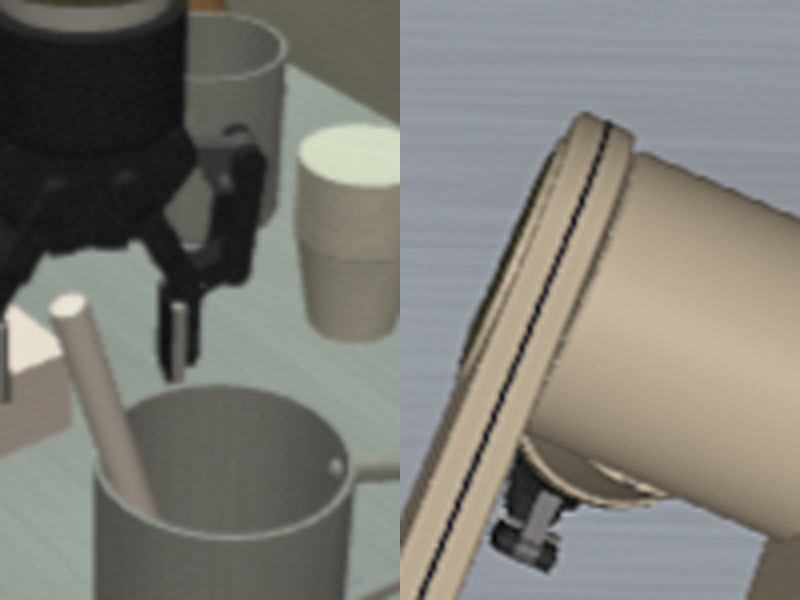

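The spatula leans on the rim at the −y side with both fingers clear (handle top at side (277.5,226)). I'll retract straight up.

Emit:
step_arm(rows=[[[0,0,-5],0],[[0,0,-15],0],[[0,0,-30],0],[[0,0,-45],0],[[0,0,-60],0],[[0,0,-80],0],[[0,0,-110],0],[[0,0,-140],0],[[40,-10,-150],0],[[90,-20,-150],0],[[140,-20,-150],0],[[180,-20,-150],0]])

```text
time: 14.1
tool_pos: [531.3, 38.0, 325.3]
tcp_rot: [179.9, -0.1, 67.5]
ft_force: [0.9, -0.6, 0.1]
finger_gap: 63.9
grip_force: 0.0
```

Emit:
step_arm(rows=[[[30,0,0],0],[[70,0,0],0],[[110,0,0],0],[[120,0,0],0],[[120,0,0],0],[[120,0,0],0]])

```text
time: 14.7
tool_pos: [576.6, 145.9, 323.9]
tcp_rot: [180.0, 0.0, 67.5]
ft_force: [0.1, -0.7, 0.0]
finger_gap: 64.0
grip_force: 0.0
```

```bash
python3 look.py f 260 200 290 130
```

```text
{'time': np.float64(14.8), 'tool_pos': array([576.5, 145.3, 323.9]), 'tcp_rot': array([180. ,   0. ,  67.5]), 'ft_force': array([-0.5,  0.3, -0.8]), 'finger_gap': np.float64(64.1), 'grip_force': np.float64(0.0)}
tcp px [array([241.3,  95.8]), array([167.1, 167.5])]
```

View pics/f.png

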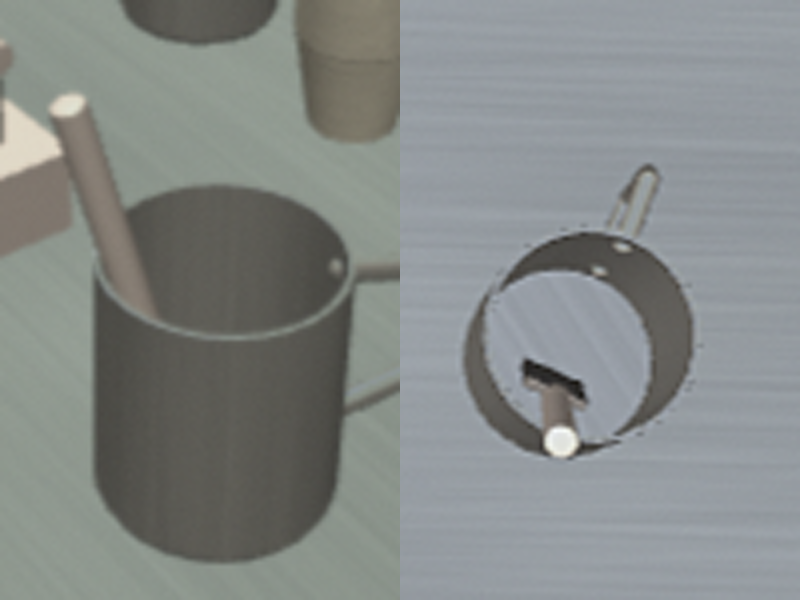

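The spatula stands blade down on the jug's floor and leans on the rim opposite the handle, with its top at top-view (330,240). The jug's handle tip is still at (352,172), so the jug has not moved. Handing in.

```bash
python3 -c "
from bench import r
print(r.hand_in())"
```

```text
the job is handed in; nothing more can be done
None
```

The spatula is in the jug, lowered to the floor blade down and leaning on the rim opposite the handle; the jug hasn't moved, and I handed the job in after about 15 s of robot time (no verdict was returned).

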